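# Fit the sample holder plate onto the filter test chamber

## Robot

A 6-joint arm with a two-finger parallel gripper is mounted at the origin on the work surface. World frame = base frame: x ahead of the robot, y to its left, z up, the work surface at z = 0. Lengths are in mm, angles in rad, forces in N, time in s.
With the tool pointing down it reaches from about 375 to 750 mm from the base axis. Payload 9 kg.
Tool frame: the origin (TCP) lies on the centre line of the jaws, within the pads' length; the fingertips stand 14 mm ahead of it and the grasp point (between the pads) lies 5 mm behind it; z points along the fingers, y is the line along which they close (so a half turn about z gives the same grasp; the last joint's range is limited). The gripper opens to 85 mm and grips with 20 to 120 N. Pads are 22 mm wide; open, the fingers measure 114 mm over their backs; the gripper's body (76 mm by 85 mm) begins 54 mm behind the grasp point. The pads swing forward as they close: fully open they stand 13 mm farther back than shut.
Start: joints at [0.883, 0.104, 0.097, 1.564, 0, 1.353], TCP at [271.633, 535.024, 245.331] pointing down, gripper open.
Joint ranges: [-2.99, 2.99], [-0.84, 1.86], [-1.1, 1.16], [-1.84, 2.11], [-1.51, 1.56], [-3.14, 3.14]. Speed limits (rad/s): [2.22, 2.22, 2.57, 3.14, 3.14, 3.14].

## Interface

Orientations are given as a unit quaternion [x, y, z, w].
In Python, from plant import observe, snapshot, finish_job, search_frame, place_of gives the robot as it stands.
- The arm moves only by the tool carry_out, never from a script. Its argument "moves" is a list of rows, each a list of 2 entries, a list of its own where there are three numbers: the shift along the tool's x, y, z in mm, then the turn about the tool's z in rad. In form: [[[dx, dy, dz], yaw], ...]. A call has exactly 8 rows; each row shifts and turns the commanded pose from where the row before left it, along the tool's axes as they then stand; what a row does not reach is not made up. A row lasts 1/10 s, in which the tool goes at most 50 mm and 8.59 degrees, less where a joint would pass 70% of its speed; a pose out of reach is approached as far as the arm can. A call with a gripper value outside its range is refused whole. "jaw" is the closure, from -1 (fully open) to 1 (shut), set as the call begins (left out, the last holds). The fingers move at their own pace and stop on an object; "force" is the grip in N (left out, the last holds). Time passes only in rows, so rows that do not move let the fingers close, or fill a call up. It gives the time, the measured TCP pose, the force, the opening and the grip force at its end, in the units of the state.
- observe(): the state, without advancing time (a new reading comes with each control period).
- snapshot(name): name is "scene" or "top"; returns a dict with "color" (400x640x3 uint8, blue, green, red), "intrinsics" (3x3 intrinsics, pixels), "D" ([k1, k2, p1, p2, k3] as OpenCV has them; the pictures are not rectified), "pose" (4x4, takes a point from camera to world coordinates). Camera axes: x right, y down, z forward; pixel columns grow to the right and rows downward; lengths in mm; the calibration is good to about 2 mm. A picture is of the moment at which its call begins. There is no depth.
- finish_job(): hands the job in; it is judged then, once.
Trained networks look in the newest picture that a camera, given by its name, has taken for a name from the list of things; names that differ only in an ending like _2 or _b are one class to them, and where a whole thing is asked for, a point or a joint stands for the part that bears it (a point fixed in the world has none). Each returns a list of dicts, best first, with "score" (0 to 1); they miss things now and then, are a little off and sometimes report something else, mostly with a low value. They report only what shows in the picture. A call takes as long as a camera call. They do not tell look-alikes from the thing itself.
- search_frame(query, camera): "uv" ([column, row] in pixels, amid what is visible of it).
- place_of(query, camera): "uv" ([column, row] in pixels: a listed point, or the origin of a listed thing).
The state is a dict: "time": time; "joints": joint angles; "dq": joint speeds; "tau": joint torques, N m; "position": TCP position; "ee_rot": TCP orientation; "ft_force": force on the tool from outside, world axes, zero at the start; "ft_torque": the same for the moment, N m; "opening": finger opening in mm; "grasp_force": force on a finger pad.
Only numpy, scipy, OpenCV 4.12 (cv2) and the standard library are available. Lean on these libraries where they do the work, as an engineer would, in place of code of your own. Each camera call takes 0.05 s, during which the arm holds its last target. There are 200 camera calls.

## Task

Take the aluminium holder plate by its handle, lift it up off the post of its parking stand, and lower it over the two locating pins on top of the test chamber until it lies fully down and flush on the chamber. Set it down without dropping it, and leave the jar, the steel weight and the glass dish beside them where they are.

Things in the scene. Friction and masses are not known exactly. Their poses are not given: they have to be found in the camera images.
- plate: aluminium holder plate, 160 mm (x) by 110 mm (y), 10 mm thick, 0.33 to 0.61 kg. Origin: centre of its underside, z up on the handle side. A 65 mm round opening in the middle; two 15 mm through holes at x = +62 and -62 mm, y = 0 (same either way round). A bridge handle on top. It starts lying on the stand, whose post stands up through the opening.
- plate_handle (a point): centre of the plate's handle bar, 62 mm above the plate's origin; axes as the plate's. The bar is 14 mm wide (x), 14 mm high and 100 mm long (along y), its underside 55 mm above the plate's underside, on two legs 12 x 10 mm at y = +45 and -45 mm.
- stand: fixed grey parking stand, a block 120 x 90 mm, 40 mm high, with a round post 50 mm across in the middle, post top 72 mm above the table. Origin: centre of its underside. The plate lies on the block, about 7 mm of play round the post, its x within 0.12 rad of the stand's x.
- chamber: fixed low test chamber, 190 mm (its x) by 130 mm (its y), clear walls and a flat black top. Origin: centre of its underside, z up. With the plate home, the plate's origin is 55 mm above this origin and its holes have about 1 mm of play all round the pins.
- chamber_top (a point): centre of the chamber's top, 55 mm above its origin. Two rigid upright steel pins, 13 mm across, stand 20 mm out of the top, 124 mm apart in line with the chamber's x, tips chamfered 1 mm. The pair is set by hand: its midpoint lies up to 7.5 mm in x and up to 7.5 mm in y off this point, different each time and not reported; see it or feel for it.
- jar: screw-top sample jar, 54 mm across, 70 mm high; a bystander, to be left alone; origin: centre of its underside
- weight: upright steel cylinder, 52 mm across, 60 mm high; a bystander, to be left alone; origin: centre of its underside
- dish: shallow round glass dish, 90 mm across, 20 mm high; a bystander, to be left alone; origin: centre of its underside
Mind the look-alikes: they are no part of the job. There is more than one size of the chamber; the job needs the larger.

How it is judged:
By the outcome, as a careful person would: the job done as asked, in the order asked, and still so for the second after the job is handed in, with the robot touching nothing.
It also fails if it takes over 67 s, if anything falls off the work surface, if the arm or the gripper's body presses on something with over 40 N, if the wrist force passes 120 N, or if a joint passes its speed limit or range.

## Working session

There is one attempt and no reset: what is moved stays moved. The work goes in short steps, Python scripts to look and compute and a tool call to move; the robot and the scene stay as the last step left them, time stands still between calls to the robot, and variables do not carry over. Pictures are saved under pics/ and viewed, at most 10 in all, crops included, and the job is handed in when it is done.

Besides the shell and the picture viewer there is one more tool, called after "Request:" as name(argument=value, ...) on one line, values as JSON. carry_out: Moves the arm, as the interface text tells. Its arguments: {"type":"object","properties":{"moves":{"type":"array"},"jaw":{"type":"number"},"force":{"type":"number"}},"required":["moves"]}

```bash
mkdir -p pics; ls
cat > h.py <<'E'
import numpy as np, cv2
from plant import observe, snapshot, finish_job, search_frame, place_of
def ray(s,uv):
    p=cv2.undistortPoints(np.array([[uv]],float),np.array(s["intrinsics"]),np.array(s["D"]))[0,0]
    T=np.array(s["pose"]); return T[:3,3], T[:3,:3]@np.array([p[0],p[1],1])
def onz(s,uv,z):
    o,d=ray(s,uv); return (o+d*(z-o[2])/d[2])[:2]
def proj(s,P):
    T=np.linalg.inv(np.array(s["pose"])); P=np.array(P,float).reshape(-1,3)
    return cv2.projectPoints(P@T[:3,:3].T+T[:3,3],np.zeros(3),np.zeros(3),np.array(s["intrinsics"]),np.array(s["D"]))[0][:,0]
E
python3 - <<'E'
from h import *
np.set_printoptions(precision=1,suppress=True)
print(observe())
Z=dict(plate=40,plate_handle=102,stand=0,chamber=0,chamber_top=55,jar=0,weight=0,dish=0)
for c in("scene","top"):
    s=snapshot(c); cv2.imwrite(f"pics/{c}0.png",s["color"]); print(c,np.array(s["pose"]),s["intrinsics"][0])
    for q in Z:
        for r in place_of(q,c)[:3]: print(q,round(r["score"],2),np.array(r["uv"]),onz(s,r["uv"],Z[q]))
E
```

```text
pics
{'time': 0.0, 'joints': array([ 0.9,  0.1,  0.1,  1.6, -0. ,  1.4]), 'dq': array([ 0., -0., -0., -0.,  0., -0.]), 'tau': array([  0. , -55.7,  50.4,   0. ,  -0. ,  -0. ]), 'position': array([271.4, 534.7, 244.5]), 'ee_rot': array([ 0.2,  1. , -0. , -0. ]), 'ft_force': array([-0.7, -0.9, -0.2]), 'ft_torque': array([ 0., -0., -0.]), 'grasp_force': 0.0, 'opening': 85.3074984338296}
scene [[   0.6    0.5   -0.6 1083.7]
 [   0.8   -0.4    0.5 -476.5]
 [   0.    -0.8   -0.6  681.5]
 [   0.     0.     0.     1. ]] [382.4   0.  322.3]
plate 0.92 [259.2 258.9] [ 487.1 -192.4]
plate_handle 0.67 [254.8 241.8] [ 492.  -200.3]
stand 0.78 [262.2 269.6] [ 486.  -187.5]
chamber 0.85 [352.9 187.4] [351.6 225. ]
chamber 0.72 [401. 215.] [542.3 241.9]
chamber_top 0.98 [352.6 177.1] [368.1 204.9]
chamber_top 0.7 [404.2 200. ] [544.6 241.8]
jar 0.84 [317.3 231.9] [455.4   3.7]
weight 0.98 [146.9 329.3] [ 488.5 -466.2]
weight 0.23 [404.5 212.8] [541.3 257.8]
dish 0.81 [436.7 181.7] [491.9 467.5]
top [[  -0.    -1.     0.1  329.6]
 [  -1.     0.     0.     4. ]
 [  -0.    -0.1   -1.  1301.1]
 [   0.     0.     0.     1. ]] [454.3   0.  322.2]
plate 0.95 [395.6 196.7] [ 503.7 -195.4]
plate_handle 0.66 [399.4 197.9] [ 491.7 -195.6]
stand 0.64 [395.6 202.4] [ 492.6 -201.1]
stand 0.46 [236.7 186.7] [547.7 259.1]
chamber 0.83 [243.3 263.6] [324.9 239.7]
chamber 0.58 [242.2 188.2] [542.9 243. ]
chamber_top 0.78 [237.5 186.5] [539.  246.1]
chamber_top 0.73 [241.7 265.1] [321.  234.2]
jar 0.67 [327.4 214.6] [461.   -3.3]
weight 0.87 [487.1 201.7] [ 489.6 -469.3]
dish 0.64 [163.4 206.3] [494.4 475.4]
```

View pics/top0.png

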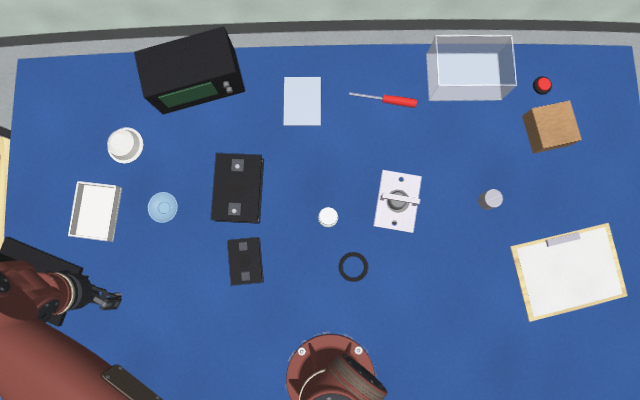

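View pics/scene0.png

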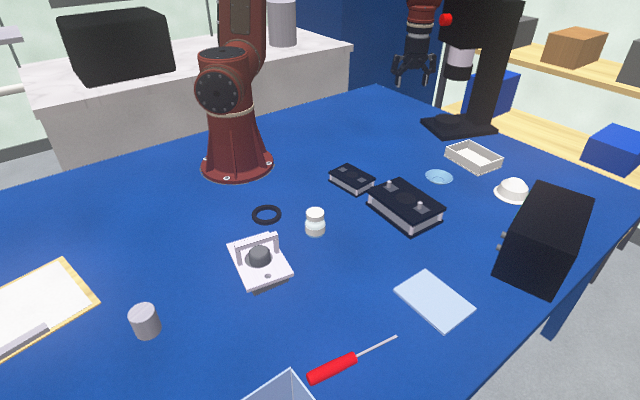

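The top view shows the plate on the stand around (399,200), with holes at (401,179) and (394,222). The larger chamber is at (238,188), with pins near (237,165) and (234,210). The small chamber at (245,261) is the look-alike. The scene view agrees. I'll zoom in to get the pins and holes.

Run:
```python
from h import *
t=cv2.imread("pics/top0.png");s=cv2.imread("pics/scene0.png")
z=lambda im,x,y:cv2.resize(im[y:y+60,x:x+80],None,fx=5,fy=5,interpolation=cv2.INTER_CUBIC)
o=np.vstack([np.hstack([z(t,200,158),z(t,360,168)]),np.hstack([z(s,365,170),z(s,220,230)])])
cv2.imwrite("pics/zoom0.png",o)
```

```text
(no output)
```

View pics/zoom0.png

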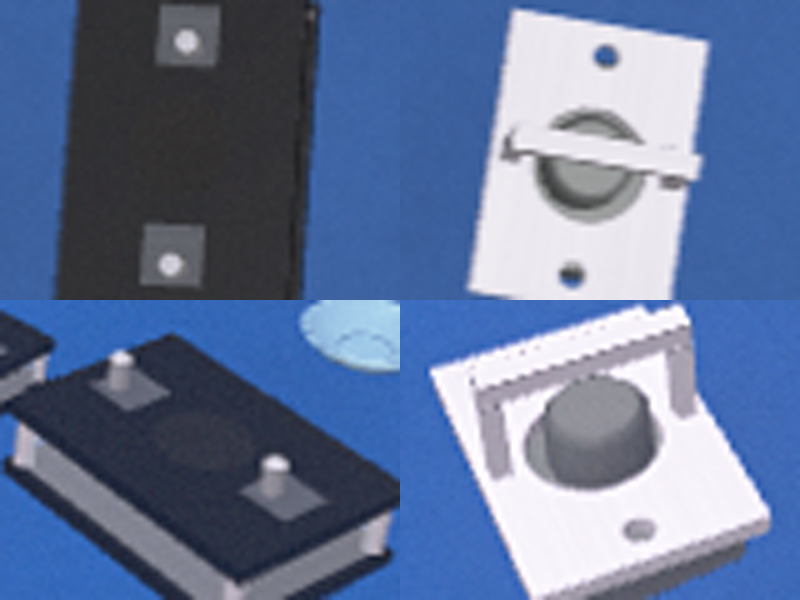

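The zoom shows the pin tips in the top view at (237.0,165.8) and (233.6,210.4), and in the scene view at (389,180.8) and (419.6,202). The plate holes in the top view are at (401.0,178.8) and (394.0,222.4).

Run:
```python
from h import *
from scipy.optimize import least_squares
np.set_printoptions(precision=2,suppress=True)
t=snapshot("top");s=snapshot("scene")
g=cv2.cvtColor(t["color"],cv2.COLOR_BGR2GRAY).astype(float)
def cen(u,v,r=4):
    u,v=int(round(u)),int(round(v));w=np.clip(g[v-r:v+r+1,u-r:u+r+1]-140,0,None);y,x=np.mgrid[v-r:v+r+1,u-r:u+r+1]
    return np.array([(w*x).sum(),(w*y).sum()])/w.sum()
pt=[cen(237,165.8),cen(233.6,210.4)];print(pt)
ps=[(389,180.8),(419.6,202)]
print("pins by top z75",[onz(t,p,75) for p in pt],"scene z75",[onz(s,p,75) for p in ps])
# scene far/near correspondence: fit rigid pair, z=75
A=np.array([onz(t,p,75) for p in pt]);d=A[0]-A[1];print("pair len",np.linalg.norm(d),"mid",A.mean(0),"yaw",np.arctan2(d[1],d[0]))
B=np.array([onz(s,p,75) for p in ps]);d=B[0]-B[1];print(np.linalg.norm(d),B.mean(0),np.arctan2(d[1],d[0]))
H=np.array([onz(t,p,50) for p in[(401,178.8),(394,222.4)]]);d=H[0]-H[1];print("holes",H,np.linalg.norm(d),"mid",H.mean(0),np.arctan2(d[1],d[0]))
C=H.mean(0)
print("handle proj at z109 (top face)",proj(t,[*C,109]),proj(s,[*C,109]))
```

```text
[array([236.82, 165.78]), array([233.64, 210.42])]
pins by top z75 [array([593.62, 244.42]), array([469.76, 252.61])] scene z75 [array([469.73, 254.94]), array([593.3 , 245.46])]
pair len 124.12783401445319 mid [531.69 248.51] yaw -0.0660059416772901
123.92961492698797 [531.51 250.2 ] 3.0650576884730327
holes [[ 552.55 -210.87]
 [ 430.69 -186.7 ]] 124.23605826146444 mid [ 491.62 -198.79] -0.195804965968147
handle proj at z109 (top face) [[401.02 197.55]] [[255.03 239.1 ]]
```

```bash
cat >> h.py <<'E'
from scipy.spatial.transform import Rotation as R
def togo(x,y,z,yaw):
    "shift in tool axes as they stand; turn about tool z so tool y lies along yaw (mod pi)"
    o=observe(); r=R.from_quat(o["ee_rot"]); M=r.as_matrix()
    d=M.T@(np.array([x,y,z])-o["position"]); ty=np.arctan2(M[1,1],M[0,1])
    t=-((yaw-ty+np.pi/2)%np.pi-np.pi/2)
    print("t",round(o["time"],2),"pos",o["position"].round(1),"tooly",round(ty,4),"tilt",M[:,2].round(4),"shift",d.round(1),"turn",round(t,4),"j6",o["joints"][5].round(2),"F",o["ft_force"].round(1),"open",round(o["opening"],1))
E
python3 -c "
from h import *
togo(491.6,-198.8,180,-.196)"
```

```text
t 1.0 pos [271.6 535.  245.3] tooly 1.101 tilt [ 0.  0. -1.] shift [-528.4 -554.7   65.3] turn 1.297 j6 1.35 F [ 1.1  0.4 -0.1] open 85.8
```

Request:
carry_out(moves=[[[-33, -34.7, 4], 0], [[-33, -34.7, 4], 0], [[-33, -34.7, 4], 0], [[-33, -34.7, 4], 0], [[-33, -34.7, 4], 0], [[-33, -34.7, 4], 0], [[-33, -34.7, 4], 0], [[-33, -34.7, 4], 0]], jaw=-1)

```text
time: 1.8
position: [381.6, 166.2, 213.4]
ee_rot: [0.233, 0.973, 0.0, 0.001]
ft_force: [1.7, 0.4, 0.3]
opening: 85.3
grasp_force: 0.0
```

Request:
carry_out(moves=[[[-33, -34.7, 4], 0], [[-33, -34.7, 4], 0], [[-33, -34.7, 4], 0], [[-33, -34.7, 4], 0], [[-33, -34.7, 4], 0], [[-33, -34.7, 4], 0], [[-33, -34.7, 4], 0], [[-33, -34.7, 4], 0]])

```text
time: 2.6
position: [491.3, -201.3, 181.3]
ee_rot: [0.233, 0.972, -0.0, 0.0]
ft_force: [0.5, 0.8, 1.0]
opening: 85.4
grasp_force: 0.0
```

Request:
carry_out(moves=[[[0, 0, 0], 0.145], [[0, 0, 0], 0.145], [[0, 0, 0], 0.145], [[0, 0, 0], 0.145], [[0, 0, 0], 0.145], [[0, 0, 0], 0.145], [[0, 0, 0], 0.145], [[0, 0, 0], 0.145]])

```text
time: 3.4
position: [491.1, -199.1, 181.3]
ee_rot: [0.73, 0.684, 0.0, 0.0]
ft_force: [0.1, -0.9, -0.2]
opening: 85.6
grasp_force: 0.0
```

```bash
python3 -c "
from h import *
togo(491.6,-198.8,140,-.196)"
```

```text
t 3.4 pos [ 491.1 -199.1  181.3] tooly -0.065 tilt [ 2.e-04  0.e+00 -1.e+00] shift [ 0.3  0.5 41.3] turn 0.131 j6 1.0 F [ 0.1 -0.9 -0.2] open 85.6
```

Request:
carry_out(moves=[[[0.3, 0.5, 5], 0.131], [[0, 0, 15], 0], [[0, 0, 15], 0], [[0, 0, 15], 0], [[0, 0, 15], 0], [[0, 0, 12], 0], [[0, 0, 7.3], 0], [[0, 0, 0], 0]])

```text
time: 4.2
position: [491.0, -198.4, 95.7]
ee_rot: [0.771, 0.637, -0.0, -0.001]
ft_force: [-0.2, 0.0, -0.4]
opening: 84.9
grasp_force: 0.0
```

Run:
```python
from h import *
togo(491.6,-198.8,97,-.196)
s=snapshot("scene");t=snapshot("top")
z=lambda im,x,y:cv2.resize(im[y:y+120,x:x+80],None,fx=5,fy=5,interpolation=cv2.INTER_CUBIC)
cv2.imwrite("pics/g1.png",np.hstack([z(s["color"],220,180),z(t["color"],360,140)]))
```

```text
t 4.2 pos [ 491.  -198.4   95.7] tooly -0.1897 tilt [-0.0015  0.0012 -1.    ] shift [-0.3  0.7 -1.3] turn 0.0063 j6 1.13 F [-0.2  0.  -0.4] open 84.9
```

View pics/g1.png

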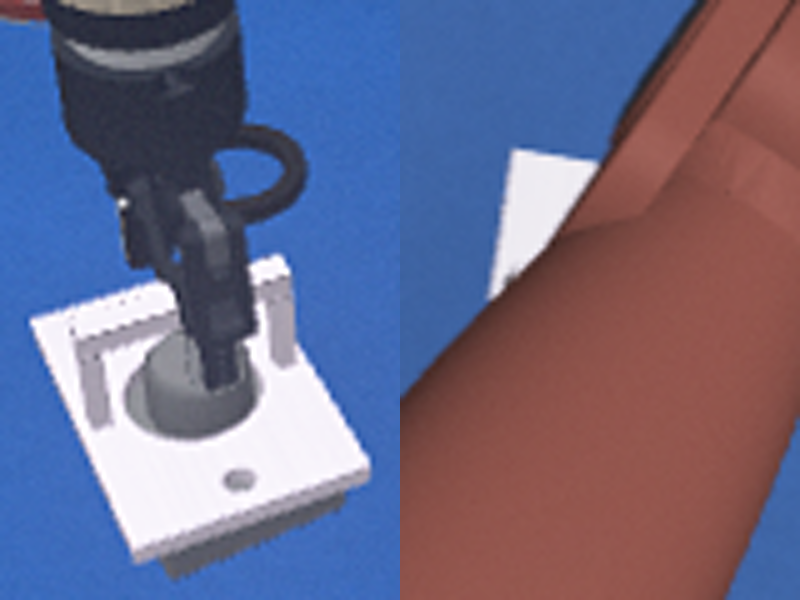

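The fingers straddle the bar near its middle, and the arm blocks the top view. I'll close and lift.

Request:
carry_out(moves=[[[0, 0, 0], 0], [[0, 0, 0], 0], [[0, 0, 0], 0], [[0, 0, 0], 0], [[0, 0, 0], 0], [[0, 0, 0], 0], [[0, 0, 0], 0], [[0, 0, 0], 0]], jaw=1, force=80)

```text
time: 5.1
position: [491.6, -198.8, 97.3]
ee_rot: [0.771, 0.637, -0.0, 0.0]
ft_force: [-3.4, 0.5, 5.5]
opening: 12.7
grasp_force: 79.2
```

Run:
```python
from h import *
togo(491.6,-198.8,97,-.196)
```

```text
t 5.1 pos [ 491.6 -198.8   97.3] tooly -0.19 tilt [-0.e+00 -1.e-04 -1.e+00] shift [0.  0.  0.3] turn 0.006 j6 1.13 F [-3.4  0.5  5.5] open 12.7
```

Request:
carry_out(moves=[[[0, 0, -4], 0], [[0, 0, -8], 0], [[0, 0, -14], 0], [[0, 0, -16], 0], [[0, 0, -16], 0], [[0, 0, -16], 0], [[0, 0, -16], 0], [[0, 0, -10], 0]])

```text
time: 5.9
position: [492.1, -199.1, 199.3]
ee_rot: [0.771, 0.637, 0.0, 0.001]
ft_force: [0.3, 0.0, -5.4]
opening: 12.6
grasp_force: 78.3
```

Run:
```python
from h import *
togo(531.6,249.3,197,-.07)
s=snapshot("scene")
cv2.imwrite("pics/lift.png",s["color"])
print([ (r["uv"],r["score"]) for r in place_of("plate","scene")[:2]])
```

```text
t 5.9 pos [ 492.1 -199.1  199.3] tooly -0.19 tilt [ 0.0017 -0.0011 -1.    ] shift [447.8 -45.9   1.8] turn -0.12 j6 1.13 F [ 0.3  0.  -5.4] open 12.6
[([253.2, 229.8], 0.71), ([251.9, 204.2], 0.29)]
```

Request:
carry_out(moves=[[[8, -0.8, 0], 0], [[16, -1.6, 0], 0], [[24, -2.5, 0], 0], [[26, -2.7, 0], 0], [[26, -2.7, 0], 0], [[26, -2.7, 0], 0], [[26, -2.7, 0], 0], [[26, -2.7, 0], 0]])

```text
time: 6.8
position: [506.4, -18.0, 196.1]
ee_rot: [0.771, 0.637, -0.0, -0.001]
ft_force: [0.4, 0.7, -5.4]
opening: 12.5
grasp_force: 78.2
```

Request:
carry_out(moves=[[[26, -2.7, 0], 0], [[26, -2.7, 0], 0], [[26, -2.7, 0], 0], [[26, -2.7, 0], 0], [[26, -2.7, 0], 0], [[26, -2.7, 0], 0], [[26, -2.7, 0], 0], [[26, -2.7, 0], 0]])

```text
time: 7.6
position: [523.9, 190.1, 196.1]
ee_rot: [0.771, 0.637, -0.001, -0.001]
ft_force: [0.1, 1.0, -4.9]
opening: 12.7
grasp_force: 78.2
```

Request:
carry_out(moves=[[[26, -2.7, 0], 0], [[20, -2, 0], 0], [[12, -1.2, 0], 0], [[4, -0.4, 0], 0], [[0, 0, 0], -0.04], [[0, 0, 0], -0.04], [[0, 0, 0], -0.04], [[0, 0, 0], 0]])

```text
time: 8.4
position: [530.5, 249.4, 196.8]
ee_rot: [0.731, 0.682, -0.0, -0.0]
ft_force: [-0.1, 0.1, -4.9]
opening: 12.5
grasp_force: 78.2
```

Request:
carry_out(moves=[[[0, 0, 2], 0], [[0, 0, 0], 0], [[0, 0, 0], 0], [[0, 0, 0], 0], [[0, 0, 0], 0], [[0, 0, 0], 0], [[0, 0, 0], 0], [[0, 0, 0], 0]])

```text
time: 9.2
position: [530.7, 249.9, 195.0]
ee_rot: [0.731, 0.682, 0.0, 0.0]
ft_force: [0.4, 0.4, -4.1]
opening: 12.4
grasp_force: 78.2
```

Run:
```python
from h import *
togo(531.6,249.3,150,-.07)
s=snapshot("scene");t=snapshot("top")
z=lambda im,x,y:cv2.resize(im[y:y+120,x:x+80],None,fx=5,fy=5,interpolation=cv2.INTER_CUBIC)
cv2.imwrite("pics/a1.png",np.hstack([z(s["color"],365,120),z(t["color"],200,130)]))
```

```text
t 9.2 pos [530.7 249.9 195. ] tooly -0.07 tilt [ 1.e-04  1.e-04 -1.e+00] shift [-0.6  0.9 45. ] turn 0.0 j6 1.86 F [ 0.4  0.4 -4.1] open 12.4
```

View pics/a1.png

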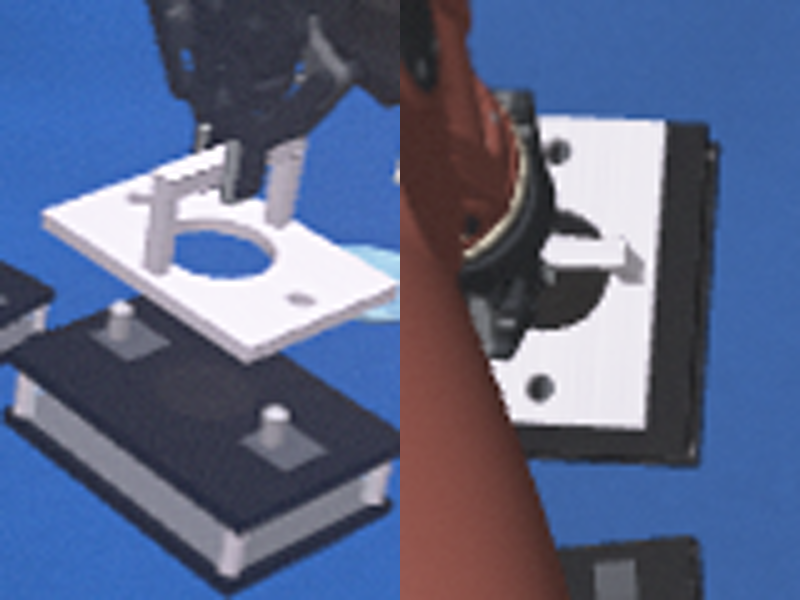

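The plate hangs level over the chamber. Its holes in the top view are at (231.4,160.0) and (227.6,207.2). I'll compute the offset while lowering closer.

Run:
```python
from h import *
np.set_printoptions(precision=2,suppress=True)
t=snapshot("top")
H=np.array([onz(t,p,147.7) for p in[(231.4,160.0),(227.6,207.2)]]);d=H[0]-H[1];print("holes",H,np.linalg.norm(d),"mid",H.mean(0),np.arctan2(d[1],d[0]))
togo(531.6,249.3,138,-.07)
```

```text
holes [[593.63 244.47]
 [470.08 253.54]] 123.88479816588989 mid [531.86 249.  ] -0.07329944889881336
t 9.35 pos [530.7 249.9 195. ] tooly -0.07 tilt [ 0.  0. -1.] shift [-0.6  0.9 57. ] turn 0.0 j6 1.86 F [ 1.  -0.5 -4.6] open 12.7
```

Request:
carry_out(moves=[[[0, 0, 6], 0], [[0, 0, 9], 0], [[0, 0, 9], 0], [[0, 0, 9], 0], [[0, 0, 9], 0], [[0, 0, 8], 0], [[0, 0, 4], 0], [[0, 0, 1], 0]])

```text
time: 10.15
position: [530.4, 249.8, 139.3]
ee_rot: [0.731, 0.682, -0.0, -0.0]
ft_force: [-0.5, 0.4, -5.2]
opening: 12.2
grasp_force: 78.1
```

Run:
```python
from h import *
togo(531.6,249.3,138,-.07)
s=snapshot("scene");t=snapshot("top")
z=lambda im,x,y:cv2.resize(im[y:y+75,x:x+50],None,fx=8,fy=8,interpolation=cv2.INTER_CUBIC)
cv2.imwrite("pics/a2.png",np.hstack([z(s["color"],385,150),z(t["color"],210,150)]))
```

```text
t 10.15 pos [530.4 249.8 139.3] tooly -0.07 tilt [-8.e-04 -1.e-04 -1.e+00] shift [-0.5  1.2  1.3] turn -0.0 j6 1.86 F [-0.5  0.4 -5.2] open 12.2
```

View pics/a2.png

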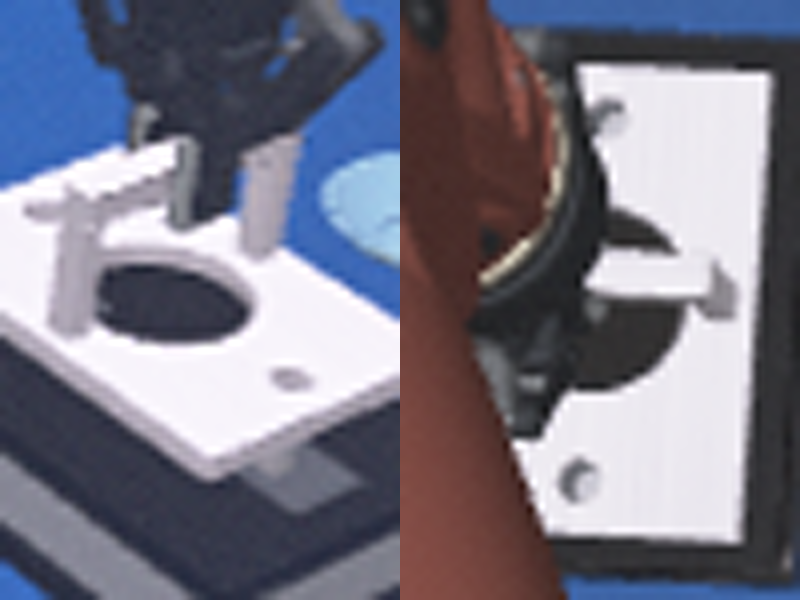

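The pins show through both holes. The holes in the top view are at (235.6,163.9) and (231.8,209.6).

Run:
```python
from h import *
np.set_printoptions(precision=2,suppress=True)
t=snapshot("top");s=snapshot("scene")
H=np.array([onz(t,p,92) for p in[(235.56,163.94),(231.8,209.56)]]);d=H[0]-H[1];print("holes",H,np.linalg.norm(d),"mid",H.mean(0),np.arctan2(d[1],d[0]))
print("scene near hole",onz(s,(421.0,196.9),92))
```

```text
holes [[595.15 244.57]
 [470.25 254.15]] 125.26881361941192 mid [532.7  249.36] -0.07659551008279791
scene near hole [593.99 246.18]
```

Request:
carry_out(moves=[[[-0.6, -0.6, 0], -0.004], [[0, 0, 0], 0], [[0, 0, 3], 0], [[0, 0, 3], 0], [[0, 0, 2], 0], [[0, 0, 2], 0], [[0, 0, 1], 0], [[0, 0, 0], 0]])

```text
time: 11.15
position: [530.0, 249.3, 128.8]
ee_rot: [0.73, 0.683, -0.0, -0.0]
ft_force: [0.3, 0.1, -5.7]
opening: 12.3
grasp_force: 78.2
```

Run:
```python
from h import *
togo(531.6,249.3,138,-.07);print(observe()["ft_torque"])
```

```text
t 11.15 pos [530.  249.3 128.8] tooly -0.066 tilt [-3.e-04  0.e+00 -1.e+00] shift [ 0.1  1.6 -9.2] turn 0.004 j6 1.85 F [ 0.3  0.1 -5.7] open 12.3
[ 0.01722384 -0.01050608 -0.01079064]
```

The underside is at about 71.5, below the pin tips, and there is no contact force, so the pins are in the holes. I'll keep lowering.

Request:
carry_out(moves=[[[0, 0, 2], 0], [[0, 0, 2], 0], [[0, 0, 2], 0], [[0, 0, 2], 0], [[0, 0, 2], 0], [[0, 0, 2], 0], [[0, 0, 1], 0], [[0, 0, 0], 0]])

```text
time: 11.95
position: [530.0, 249.3, 115.8]
ee_rot: [0.73, 0.683, -0.0, -0.0]
ft_force: [-1.6, -0.2, -5.2]
opening: 12.6
grasp_force: 78.2
```

Request:
carry_out(moves=[[[0, 0, 1], 0], [[0, 0, 1], 0], [[0, 0, 0.5], 0], [[0, 0, 0.5], 0], [[0, 0, 0.5], 0], [[0, 0, 0.5], 0], [[0, 0, 0], 0], [[0, 0, 0], 0]])

```text
time: 12.75
position: [530.1, 249.3, 112.3]
ee_rot: [0.73, 0.683, 0.0, 0.0]
ft_force: [-2.9, -0.1, -0.7]
opening: 12.6
grasp_force: 78.7
```

Request:
carry_out(moves=[[[0, 0, 0.3], 0], [[0, 0, 0.2], 0], [[0, 0, 0], 0], [[0, 0, 0], 0], [[0, 0, 0], 0], [[0, 0, 0], 0], [[0, 0, 0], 0], [[0, 0, 0], 0]])

```text
time: 13.55
position: [530.2, 249.4, 112.3]
ee_rot: [0.73, 0.683, 0.0, 0.0]
ft_force: [-5.0, -1.5, 5.7]
opening: 12.8
grasp_force: 79.7
```

The plate is seated: the height is 112.3 as expected, and the chamber is carrying the load. I'll release and look before retreating. The opening fingers stay 40 mm above the plate, so they clear it.

Request:
carry_out(moves=[[[0, 0, 0], 0], [[0, 0, 0], 0], [[0, 0, 0], 0], [[0, 0, 0], 0], [[0, 0, 0], 0], [[0, 0, 0], 0], [[0, 0, 0], 0], [[0, 0, 0], 0]], jaw=-1)

```text
time: 14.35
position: [530.1, 249.3, 111.5]
ee_rot: [0.73, 0.683, 0.0, -0.0]
ft_force: [-0.1, 0.0, 0.6]
opening: 85.6
grasp_force: 0.0
```

Request:
carry_out(moves=[[[0, 0, -5], 0], [[0, 0, -10], 0], [[0, 0, -15], 0], [[0, 0, -20], 0], [[0, 0, -20], 0], [[0, 0, -20], 0], [[0, 0, -20], 0], [[0, 0, -10], 0]])

```text
time: 15.15
position: [531.0, 249.5, 235.0]
ee_rot: [0.73, 0.683, 0.002, 0.001]
ft_force: [0.4, -0.3, 0.3]
opening: 85.6
grasp_force: 0.0
```

Run:
```python
from h import *
togo(531.6,249.3,138,-.07)
s=snapshot("scene");t=snapshot("top")
z=lambda im,x,y:cv2.resize(im[y:y+100,x:x+80],None,fx=5,fy=5,interpolation=cv2.INTER_CUBIC)
cv2.imwrite("pics/f.png",np.hstack([z(s["color"],365,140),z(t["color"],200,140)]))
```

```text
t 15.15 pos [531.  249.5 235. ] tooly -0.066 tilt [ 3.8e-03  9.0e-04 -1.0e+00] shift [-0.3  0.3 97. ] turn 0.004 j6 1.85 F [ 0.4 -0.3  0.3] open 85.6
```

View pics/f.png

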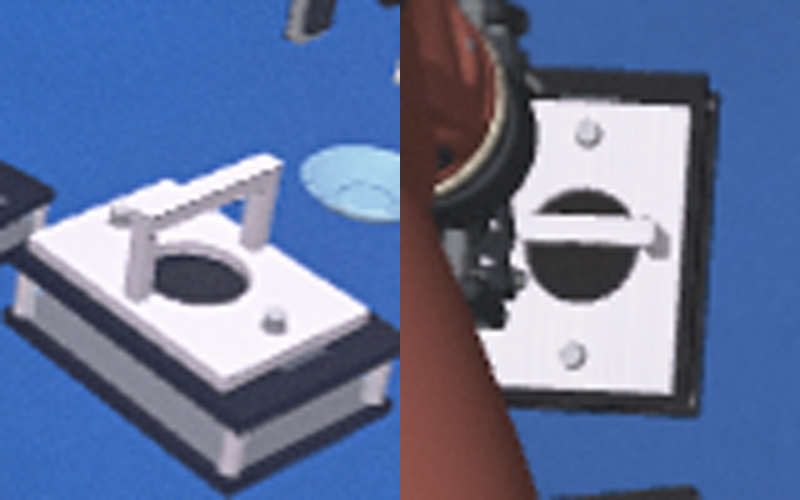

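The plate lies flush on the larger chamber. Both pins stand up through its holes, in the top view at about (237,166) and (234,210), and the gripper is clear. I'm handing in.

```bash
python3 -c "
from h import *
print(finish_job())"
```

```text
the job is handed in; nothing more can be done
None
```

The holder plate lies flush on the larger chamber with both pins through its holes, the gripper is clear, the jar, weight and dish were not touched, and the job was handed in at about 15 s.

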